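# Dock the cordless tool's battery in the bench charger

### The job

Put the yellow battery pack on charge: pick it up and lay it in the grey bench charger with its contact end towards the black hood, push it in under the hood against the spring contact, and press its other end down until the red catch snaps over its foot. Let go of it, and leave the things round it where they are.

Things in the scene. Friction and masses are not known exactly. Their poses are not given: they have to be found in the camera images.
- pack_center (a point): Battery pack, 114 mm long in all, 0.25 to 0.4 kg, lying upright. This point is the centre of its yellow and black shell, 82 long x 50 wide x 34 mm high (black ribs on top near the tail); x points to the contact end, y across, z up.
- pack_tip (a point): End face of the black contact tongue with brass strips, which runs 22 mm on from the shell along the underside (44 wide, 16 mm high). The point is 63 mm ahead of pack_center and 8 mm above the underside; same axes.
- pack_foot (a point): End of the black foot at the pack's tail, which sticks out 10 mm from the shell along the underside (40 wide, 8 mm high). The point is 51 mm behind pack_center and 4 mm above the underside; same axes.
- charger: Bench charger, fixed; grey base 176 x 96 mm. Origin at bench level under the seat; x points from the red catch to the black hood, y left, z up. Bed at z = 16 mm, between side guides from x = -32 to 38 mm, 54 mm apart, flared tops at z = 33. The tongue goes in first, the pack sloping down to it by about 12 degrees, tail on the sill: it cannot be laid under the hood from above.
- charger_hood (a point): Mouth of the black hood: middle of its front edge, at bed height; charger axes, 50 mm ahead of the origin. Clear height 20 mm and 50 mm wide; the hood's top is 32 mm above the bed. Beneath it the spring contact, and 13.5 mm further in the end stops. A pack put down with its tip 5 to 20 mm short of this point lies with its tail on the sill.
- charger_sill (a point): Inner top edge of the black sill, 22 mm above the bed; charger axes. The sill runs 18 mm back from here, with the red catch in its middle. Only with the pack pushed in to the stops (6 to 10 N) does its foot clear this edge, so that the tail can be lowered; if the push ends before the tail is some 8 mm down, the spring slides the pack back onto the sill.
- charger_seat (a point): Where pack_center lies (within 2 mm) with the pack seated, its axes along the charger's. The shell's top is then 17 mm above this point, 50 mm above the bench.
- charger_contact (a joint): Spring contact under the hood, a grey slider with brass faces. 0 = out, its face 4.5 mm inside the hood's front edge; grows in m as the pack pushes it in; 1.5 N to start, 6 N at the stops (0.009). About 0.004 once the pack is seated.
- charger_catch (a joint): Red catch, a sprung bolt 16 mm wide. 0 = sprung out, its sloped nose 6.5 mm inside the sill's edge, 9 to 19 mm above the bed. Grows in m as it is pushed back (5 N to start, 8 N at 0.007). The tail pressed down with some 5 to 12 N on its ribs drives it back; at the bottom it snaps out above the foot and holds it.
- glue_tube: Red and white glue tube, 40 x 146 x 29 mm, lying, origin under its middle. Leave alone.
- pliers: Pincers with red grips, 71 x 163 x 16 mm, lying, origin under the middle. Leave alone.
- scrap_pot: White enamel pot of leather scraps, 115 mm across, 67 mm high, behind the charger. Leave alone.
- polish_dark: Dark blue shoe cream tin, 71 x 77 x 22 mm, on the robot's side of the charger. Leave alone.
- cola_bottle: Bottle of dark drink, 68 mm across, 236 mm high, behind the charger, to the right. Leave alone.
There are look-alikes about, which are no part of the job. Of the things that look like the part that bears pack_center, take the one that is nearest to the robot's base at the start.

How it is judged:
By the outcome, as a careful person would: the job done as asked, in the order asked, and still so for the second after the job is handed in, with the robot touching nothing.
It also fails if it takes over 54 s, if anything falls off the work surface, if the arm or the gripper's body presses on something with over 40 N, if the wrist force passes 120 N, or if a joint passes its speed limit or range.

### The arm

A 6-joint arm with a two-finger parallel gripper is mounted at the origin on a cart in front of the work surface, level with it; the furniture and walls round the work are solid. World frame = base frame: x ahead of the robot, y to its left, z up, the work surface at z = 0. Lengths are in m, angles in rad, forces in N, time in s.
With the tool pointing down it reaches from about 0.375 to 0.975 m from the base axis. Payload 3.8 kg.
Tool frame: the origin (TCP) lies at the very end of the fingers, on their centre line; the grasp point (between the pads) lies 19 mm behind it; z points along the fingers, y is the line along which they close (so a half turn about z gives the same grasp; the last joint's range is limited). The gripper opens to 85 mm and grips with 20 to 120 N. Pads are 22 mm wide; open, the fingers measure 114 mm over their backs; the gripper's body (76 mm by 85 mm) begins 54 mm behind the grasp point. The pads swing forward as they close: fully open they stand 13 mm farther back than shut.
Start: joints at [1.298, 0.264, 1.604, -0, 1.274, -0.037], TCP at [0.158, 0.656, 0.231] pointing down, gripper open.
Joint ranges: [-2.63, 2.63], [-0.94, 2.18], [0.31, 2.57], [-1.31, 4.45], [0, 2.66], [-2.55, 2.55]. Speed limits (rad/s): [2.57, 2.57, 3.14, 3.14, 3.14, 3.14].

### API

Orientations are given as a rotation vector (axis times angle).
In Python, from workcell import monitor, viewer, job gives the robot as it stands. The module is installed in compiled form; this text tells all that it offers.
- The arm moves only by the tool step_arm, never from a script. Its argument "series" is one flat list of numbers, 4 for each row, row after row: the shift along the tool's x, y, z in m, then the turn about the tool's z in rad. A call has 1 to 8 rows; each row is the pose to reach, as a shift and turn from the pose commanded when the call began, along the tool's axes at that moment; what a row does not reach only later rows make up. A row lasts 1/8 s, in which the tool goes at most 62.5 mm and 10.7 degrees, less where a joint would pass 70% of its speed; a pose out of reach is approached as far as the arm can. A call with a gripper value outside its range is refused whole. "gripper" is the opening, from 0 (shut) to 1 (fully open), set as the call begins (left out, the last holds). The fingers move at their own pace and stop on an object; "newtons" is the grip in N (left out, the last holds). Time passes only in rows, so rows that repeat a pose let the fingers close. It gives the time, the measured TCP pose, the force, the opening and the grip force at its end, in the units of the state.
- monitor.read_state(): the state, without advancing time (a new reading comes with each control period).
- viewer.read_camera(name): name is "scene" or "top"; returns a dict with "image" (400x640x3 uint8, red, green, blue), "intrinsics" (3x3 intrinsics, pixels), "T" (4x4, takes a point from camera to world coordinates). Camera axes: x right, y up, looking along -z (the intrinsics and any distortion apply to the point x, -y, -z); pixel columns grow to the right and rows downward; lengths in m; the calibration is good to about 2 mm. A picture is of the moment at which its call begins. There is no depth.
- job.finish_job(): hands the job in; it is judged then, once.
Trained networks look in a picture, given as the dict that the camera call returned (one of the last four; its "shot" number tells which), for a name from the list of things; names that differ only in an ending like _2 or _b are one class to them, and where a whole thing is asked for, a point or a joint stands for the part that bears it (a point fixed in the world has none). Each returns a list of dicts, best first, with "score" (0 to 1); they miss things now and then, are a little off and sometimes report something else, mostly with a low value. They report only what shows in the picture. A call takes as long as a camera call. They do not tell look-alikes from the thing itself.
- viewer.boxes_of(picture, label): "extent" ([centre column, centre row, width, height] in pixels, round what is visible of it).
- viewer.spot_point(picture, label): "point" ([column, row] in pixels: a listed point, or the origin of a listed thing).
The state is a dict: "time": time; "q": joint angles; "joint_vel": joint speeds; "joint_torque": joint torques, N m; "tool_pos": TCP position; "tcp_rot": TCP orientation; "wrist_force": force on the tool from outside, world axes, zero at the start; "torque": the same for the moment, N m; "width": opening from 0.0 (shut) to 1.0 (fully open); "grip_force": force on a finger pad.
Only numpy, scipy, OpenCV 4.12 (cv2) and the standard library are available. Lean on these libraries where they do the work, as an engineer would, in place of code of your own. Each camera call takes 0.05 s, during which the arm holds its last target. There are 200 camera calls.

## Working session

There is one attempt and no reset: what is moved stays moved. The work goes in short steps, Python scripts to look and compute and a tool call to move; the robot and the scene stay as the last step left them, time stands still between calls to the robot, and variables do not carry over. Pictures are saved under pics/ and viewed, at most 10 in all, crops included, and the job is handed in when it is done.

Besides the shell and the picture viewer there is one more tool, called after "Call:" in YAML: its name, and indented under it one key for each argument. step_arm: Moves the arm, as the interface text tells. Its arguments: {"type":"object","properties":{"series":{"type":"array"},"gripper":{"type":"number"},"newtons":{"type":"number"}},"required":["series"]}

```bash
mkdir -p pics; cat > h.py <<'E'
import numpy as np, cv2
from workcell import monitor, viewer, job
def ray(pic,px):
    K=np.array(pic["intrinsics"]);T=np.array(pic["T"])
    d=np.linalg.inv(K)@[px[0],px[1],1]; d=T[:3,:3]@(d*[1,-1,-1]); return T[:3,3],d
def onz(pic,px,z):
    o,d=ray(pic,px); return o+d*(z-o[2])/d[2]
def proj(pic,p):
    K=np.array(pic["intrinsics"]);T=np.array(pic["T"])
    c=T[:3,:3].T@(np.array(p)-T[:3,3]); c=c*[1,-1,-1]; u=K@c; return u[:2]/u[2]
def tri(obs):
    A=np.zeros((3,3));b=np.zeros(3)
    for o,d in obs:
        d=d/np.linalg.norm(d);M=np.eye(3)-np.outer(d,d);A+=M;b+=M@o
    return np.linalg.solve(A,b)
E
python3 - <<'E'
from h import *
np.set_printoptions(precision=4,suppress=True)
P={}
for n in("scene","top"):
    p=viewer.read_camera(n);P[n]=p
    cv2.imwrite(f"pics/{n}0.png",np.array(p["image"])[:,:,::-1])
    print(n,[k for k in p if k!="image"],np.array(p["T"])[:3])
    for l,z in [("pack_center",.017),("pack_tip",.008),("pack_foot",.004),("charger",0),("charger_hood",.016),("charger_sill",.038),("charger_seat",.033)]:
        for r in viewer.spot_point(p,l): print(l,round(r["score"],2),np.array(r["point"]),onz(p,r["point"],z))
print(monitor.read_state())
E
```

```text
scene ['intrinsics', 'T', 'shot'] [[-0.9642  0.1738 -0.2002  0.23  ]
 [-0.2651 -0.6278  0.7319  1.515 ]
 [ 0.0015  0.7587  0.6514  1.2536]]
pack_center 0.81 [328.1 330.1] [0.4455 0.6544 0.017 ]
pack_center 0.81 [295.1 295.9] [0.5774 0.5585 0.017 ]
pack_center 0.74 [362.8 232.4] [0.4329 0.2206 0.017 ]
pack_tip 0.93 [345.4 345.8] [0.3855 0.687  0.008 ]
pack_tip 0.57 [351.1 242.3] [0.4635 0.2714 0.008 ]
pack_foot 0.73 [306.  306.8] [0.5356 0.5804 0.004 ]
pack_foot 0.7 [315.8 321. ] [0.4918 0.6236 0.004 ]
pack_foot 0.67 [374.6 230.6] [0.396  0.1864 0.004 ]
charger 0.61 [337.3 191. ] [ 0.5818 -0.0032  0.    ]
charger_hood 0.78 [325.8 188. ] [0.6255 0.01   0.016 ]
charger_hood 0.54 [344.1 183.6] [ 0.5626 -0.0366  0.016 ]
charger_hood 0.53 [305.3 162.1] [ 0.7536 -0.1355  0.016 ]
charger_sill 0.97 [353.  187.9] [0.5173 0.0081 0.038 ]
charger_seat 0.73 [340.2 186.3] [0.5687 0.0054 0.033 ]
top ['intrinsics', 'T', 'shot'] [[-0.0265  0.9957 -0.0888  0.428 ]
 [-0.9996 -0.0269 -0.0041  0.1642]
 [-0.0065  0.0886  0.996   1.6945]]
pack_center 0.84 [312.3 239.3] [0.4282 0.2281 0.017 ]
pack_center 0.7
[... 498 characters left out ...]
   ]
charger_hood 0.68 [373.9 178.3] [0.6353 0.0072 0.016 ]
charger_sill 0.83 [369.5 212.9] [0.5133 0.0286 0.038 ]
charger_seat 0.6 [370.7 195.2] [0.5747 0.0219 0.033 ]
charger_seat 0.19 [369.2 197.7] [0.5661 0.0274 0.033 ]
{'time': 0.8, 'q': array([ 1.2981,  0.2639,  1.604 ,  0.    ,  1.2737, -0.0369]), 'joint_vel': array([-0.0001,  0.0001, -0.0014, -0.    , -0.0016, -0.0011]), 'joint_torque': array([  0.0005, -51.4982, -36.7699,  -0.    ,   0.0005,  -0.    ]), 'tool_pos': array([0.1577, 0.6563, 0.2313]), 'tcp_rot': array([0.3696, 3.1198, 0.0001]), 'wrist_force': array([-0.0447,  0.0093, -1.4253]), 'torque': array([-0.0011,  0.012 , -0.0264]), 'grip_force': 0.0, 'width': 1.0032106451312364}
```

```bash
python3 - <<'E'
import cv2
a=cv2.imread("pics/top0.png");print(a.shape)
cv2.imwrite("pics/topc.png",cv2.resize(a[130:300,240:470],None,fx=3.4,fy=3.4,interpolation=cv2.INTER_CUBIC))
E
```

```text
(400, 640, 3)
```

View pics/scene0.png

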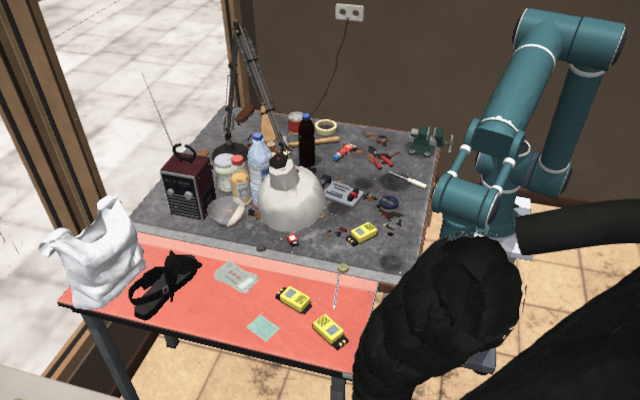

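View pics/topc.png

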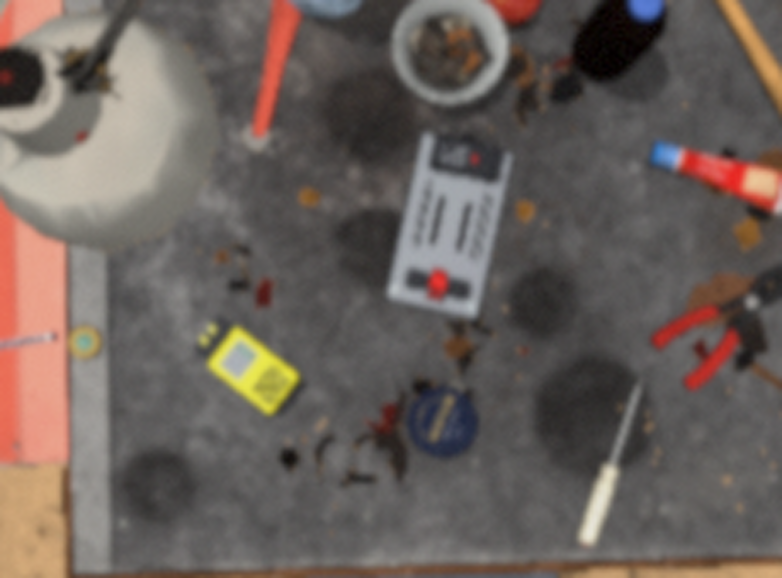

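```bash
cat > m.py <<'E'
from h import *
np.set_printoptions(precision=4,suppress=True)
P={n:viewer.read_camera(n) for n in("scene","top")}
def show(name,c,size,yaw,orig=None):
    pass
# yellow segmentation in top
for n in P:
    im=np.array(P[n]["image"]);hsv=cv2.cvtColor(im,cv2.COLOR_RGB2HSV)
    m=cv2.inRange(hsv,(22,120,90),(36,255,255));m=cv2.morphologyEx(m,cv2.MORPH_CLOSE,np.ones((5,5)))
    k,lab,st,ce=cv2.connectedComponentsWithStats(m)
    for i in range(1,k):
        if st[i,4]>60:
            pts=np.argwhere(lab==i)[:,::-1].astype(np.float32)
            r=cv2.minAreaRect(pts); print(n,st[i,4],ce[i],r,onz(P[n],ce[i],.034))
            if n=="top": 
                b=cv2.boxPoints(r); print(np.array([onz(P[n],q,.034)[:2] for q in b]))
tr=lambda a,b:tri([ray(P["scene"],a),ray(P["top"],b)])
for nm,a,b in [("hood",(325.8,188),(373.9,178.3)),("sill",(353,187.9),(369.5,212.9)),("seat",(340.2,186.3),(370.7,195.2)),("chg",(337.3,191),(370,199.4)),
  ("pc",(362.8,232.4),(312.3,239.3)),("pt",(351.1,242.3),(300.4,225.9)),("pf",(374.6,230.6),(324.8,246.5))]:
    p=tr(a,b);print(nm,p,proj(P["scene"],p)-a,proj(P["top"],p)-b)
A=np.array(P["scene"]["image"])[165:260,310:410,::-1];B=np.array(P["top"]["image"])[155:250,290:400,::-1]
f=lambda I:cv2.resize(I,None,fx=6,fy=6,interpolation=cv2.INTER_CUBIC)
cv2.imwrite("pics/sc1.png",f(A));cv2.imwrite("pics/tc1.png",f(B))
E
python3 m.py
```

```text
scene 287 [364.3624 232.1812] ((363.8000183105469, 232.1000213623047), (15.205260276794434, 24.59674835205078), 63.43495178222656) [0.4251 0.2358 0.034 ]
scene 406 [295.0345 299.5813] ((294.23529052734375, 298.4411926269531), (28.983261108398438, 18.00735092163086), 30.963754653930664) [0.5684 0.5854 0.034 ]
scene 429 [326.8462 328.5082] ((327.9034423828125, 328.8586120605469), (29.89637565612793, 18.68523597717285), 41.6335334777832) [0.4475 0.6619 0.034 ]
top 64 [547.125  126.5938] ((547.0000610351562, 126.00003051757812), (7.071067810058594, 9.899494171142578), 45.0) [ 0.7984 -0.6018  0.034 ]
[[ 0.7975 -0.5804]
 [ 0.8217 -0.6064]
 [ 0.8034 -0.6226]
 [ 0.7793 -0.5966]]
top 301 [212.9934 200.9203] ((213.70001220703125, 197.60000610351562), (15.143315315246582, 29.7319278717041), 19.440034866333008) [0.5695 0.5679 0.034 ]
[[0.5422 0.6074]
 [0.6388 0.5727]
 [0.6198 0.5231]
 [0.5234 0.5581]]
top 348 [190.1063 237.477 ] ((188.8325958251953, 238.89697265625), (15.198826789855957, 30.135602951049805), 31.607501983642578) [0.4455 0.6473 0.034 ]
[[0.4118 0.7011]
 [0.4984 0.6467]
 [0.4698 0.6021]
 [0.3835 0.6566]]
top 313 [315.2875 239.2588] ((314.1846008300781, 238.47691345214844), (25.434680938720703, 15.611631393432617), 37.87498474121094) [0.428  0.2172 0.034 ]
[[0.4378 0.2717]
 [0.4791 0.2378]
 [0.4238 0.1702]
 [0.3827 0.2041]]
hood [0.6312 0.0062 0.0127] [-1.1472 -0.165 ] [0.2554 1.2776]
sill [0.5127 0.0301 0.0558] [0.0925 0.0092] [-0.0196 -0.1022]
seat [0.5693 0.0224 0.0465] [-1.0962 -0.1364] [0.2353 1.2185]
chg [0.5679 0.0253 0.0241] [1.8264 0.1983] [-0.4177 -2.007 ]
pc [0.4299 0.2281 0.0244] [0.5067 0.0439] [-0.0897 -0.5123]
pt [0.4701 0.2682 0.0042] [-1.6761 -0.1876] [0.2901 1.6663]
pf [0.3991 0.1852 0.0024] [-0.8105 -0.0656] [0.1353 0.829 ]
```

View pics/sc1.png

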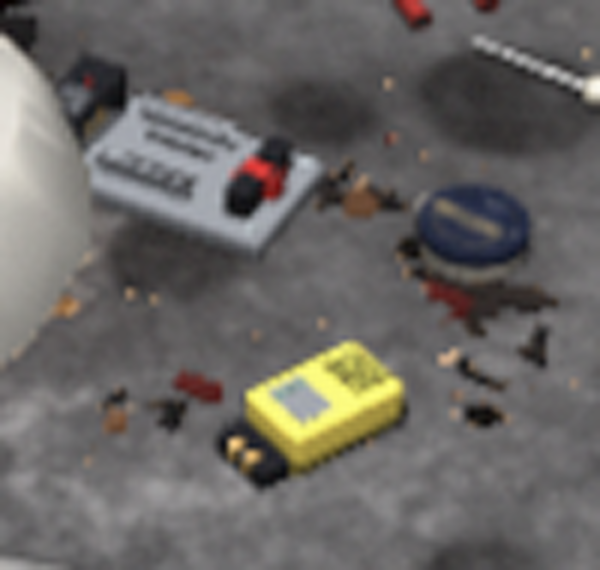

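View pics/tc1.png

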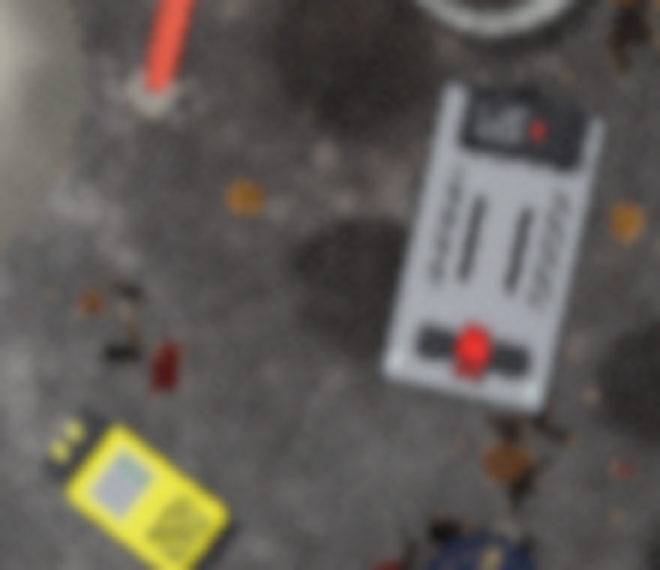

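```bash
cat > m2.py <<'E'
from h import *
np.set_printoptions(precision=4,suppress=True)
P={n:viewer.read_camera(n) for n in("scene","top")}
T=lambda c,z:onz(P["top"],[(c[0]+.5)/6-.5+290,(c[1]+.5)/6-.5+155],z)[:2]
S=lambda c,z:onz(P["scene"],[(c[0]+.5)/6-.5+310,(c[1]+.5)/6-.5+165],z)[:2]
def rect(q,t):
    q=np.array(q);d=(q[1]-q[0])+(q[2]-q[3]);e=(q[3]-q[0]+q[2]-q[1])
    print(t,"c",q.mean(0),"yaw",np.arctan2(d[1],d[0]),"L",np.linalg.norm(d)/2,"W",np.linalg.norm(e)/2)
rect([T(c,.034) for c in [(180,572),(65,490),(115,426),(232,514)]],"pack top")
rect([S(c,.034) for c in [(352,342),(248,392),(298,440),(405,380)]],"pack scene")
for z in(0,.016): rect([T(c,z) for c in [(385,375),(447,85),(605,120),(545,410)]],"chg top z%g"%z)
for nm,c,z in [("hoodfront",(520,162),.048),("sill in",(478,335),.038),("sill out",(468,367),.038),("catch",(474,350),.036)]:print(nm,T(c,z))
for nm,c,z in [("sillNearEnd scene",(240,195),.038),("sillfar",(275,155),.038),("base corner tail-left",(262,255),0.0),("tail-right",(328,180),0.0)]:print(nm,S(c,z))
for n in P:
  for l in("charger","charger_catch","pack_center"):
    for r in viewer.boxes_of(P[n],l):print(n,l,r["score"],np.array(r["extent"]))
E
python3 m2.py
```

```text
pack top c [0.4325 0.2207] yaw 0.9146656838915447 L 0.08225464343330874 W 0.04532685803840001
pack scene c [0.4296 0.2216] yaw 0.8965837699387409 L 0.08036192637768613 W 0.0462193529245221
chg top z0 c [0.5756 0.014 ] yaw -0.24073259443173653 L 0.1751171960558452 W 0.09550361047855584
chg top z0.016 c [0.5742 0.0154] yaw -0.2407325944317365 L 0.1734636941996425 W 0.09460184068805512
hoodfront [0.6198 0.0025]
sill in [0.5219 0.0291]
sill out [0.5037 0.0355]
catch [0.5134 0.0316]
sillNearEnd scene [0.5175 0.066 ]
sillfar [0.5049 0.0208]
base corner tail-left [0.4995 0.0753]
tail-right [ 0.4745 -0.0097]
scene charger 0.57 [340.1 190.3  46.1  39.5]
scene charger 0.29 [380.4 156.2  20.1  21.8]
scene charger_catch 0.55 [390.4 202.2  17.7  14.7]
scene pack_center 0.83 [291.6 299.4  34.7  25.9]
scene pack_center 0.81 [362.2 233.1  33.7  30. ]
scene pack_center 0.62 [330.5 332.2  36.3  35.7]
top charger 0.8 [371.2 194.9  37.4  53.9]
top charger_catch 0.43 [368.9 210.8   7.    9.5]
top charger_catch 0.32 [371.8 197.6  28.1  50.9]
top pack_center 0.79 [190.2 238.6  25.4  34.6]
top pack_center 0.76 [215.1 198.7  23.9  33.2]
top pack_center 0.6 [310.9 238.8  33.5  29.3]
```

Call:
step_arm:
  series: [-0.04, -0.04, 0.01, -0.14, -0.08, -0.08, 0.025, -0.28, -0.12, -0.12, 0.04, -0.42, -0.16, -0.16, 0.055, -0.56, -0.2, -0.2, 0.07, -0.7, -0.24, -0.24, 0.085, -0.84, -0.28, -0.28, 0.1, -0.98, -0.32, -0.32, 0.11, -1.14]
  gripper: 1.0
  newtons: 25

```text
time: 2.3
tool_pos: [0.3944, 0.2692, 0.121]
tcp_rot: [-1.378, 2.823, -0.0]
wrist_force: [0.4, 0.2, -0.9]
width: 0.997
grip_force: 0.0
```

Call:
step_arm:
  series: [0.012, -0.03, 0, 0, 0.0236, -0.0591, 0.02, 0, 0.0236, -0.0591, 0.04, 0, 0.0236, -0.0591, 0.04, 0]

```text
time: 2.8
tool_pos: [0.4243, 0.2147, 0.08]
tcp_rot: [1.367, -2.825, -0.0]
wrist_force: [0.0, -1.1, -0.5]
width: 0.999
grip_force: 0.0
```

```bash
python3 - <<'E'
from h import *
np.set_printoptions(precision=4,suppress=True)
s=monitor.read_state();print(s["tool_pos"],s["tcp_rot"],s["wrist_force"])
o=[]
for n,(r,c) in {"scene":(190,310),"top":(190,270)}.items():
    p=viewer.read_camera(n);a=np.array(p["image"])[:,:,::-1].copy()
    o.append(cv2.resize(a[r:r+75,c:c+100],None,fx=4,fy=4,interpolation=cv2.INTER_CUBIC))
    print(n,proj(p,s["tool_pos"]))
cv2.imwrite("pics/g.png",np.hstack(o))
E
```

```text
[0.4243 0.2147 0.08  ] [ 1.367  -2.8246 -0.0003] [ 0.0028 -1.1361 -0.452 ]
scene [366.5475 218.5637]
top [315.6131 240.3558]
```

View pics/g.png

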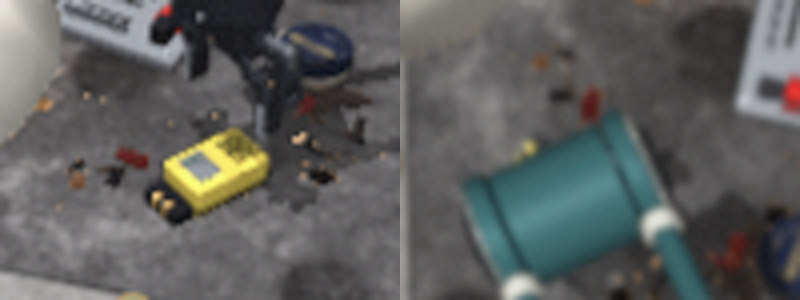

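Call:
step_arm:
  series: [0, 0, 0.03, 0, 0, 0, 0.055, 0, 0, 0, 0.062, 0, 0, 0, 0.062, 0]

```text
time: 3.4
tool_pos: [0.4259, 0.2163, 0.0199]
tcp_rot: [-1.371, 2.826, -0.0]
wrist_force: [-0.7, 0.1, 0.4]
width: 1.0
grip_force: 0.0
```

Call:
step_arm:
  series: [0, 0, 0, 0, 0, 0, 0, 0, 0, 0, 0, 0, 0, 0, 0, 0, 0, 0, 0, 0, 0, 0, 0, 0]
  gripper: 0.3
  newtons: 30

```text
time: 4.15
tool_pos: [0.4265, 0.2162, 0.0205]
tcp_rot: [-1.369, 2.825, 0.0]
wrist_force: [-0.7, -0.1, 5.6]
width: 0.58
grip_force: 31.9
```

Call:
step_arm:
  series: [0, 0, -0.05, 0, 0, 0, -0.1, 0, 0.015, -0.035, -0.1, 0.19, 0.03, -0.07, -0.1, 0.38, 0.045, -0.11, -0.1, 0.57, 0.06, -0.15, -0.1, 0.76, 0.07, -0.18, -0.1, 0.95, 0.08, -0.21, -0.1, 1.147]

```text
time: 5.15
tool_pos: [0.5402, 0.0216, 0.1182]
tcp_rot: [-0.359, -3.119, 0.0]
wrist_force: [0.0, 0.0, -3.2]
width: 0.576
grip_force: 34.6
```

Call:
step_arm:
  series: [0, 0, 0, 0, 0, 0, 0, 0, 0, 0, 0, 0]

```text
time: 5.52
tool_pos: [0.5398, 0.0235, 0.1188]
tcp_rot: [-0.346, -3.121, -0.0]
wrist_force: [-0.3, -0.5, -3.5]
width: 0.576
grip_force: 34.6
```

```bash
python3 - <<'E'
from h import *
np.set_printoptions(precision=4,suppress=True)
s=monitor.read_state();print(s["tool_pos"],s["tcp_rot"],s["wrist_force"],s["width"],s["q"])
o=[]
for n,(r,c) in {"scene":(145,300),"top":(160,325)}.items():
    p=viewer.read_camera(n);a=np.array(p["image"])[:,:,::-1].copy()
    o.append(cv2.resize(a[r:r+75,c:c+80],None,fx=5,fy=5,interpolation=cv2.INTER_CUBIC))
    for l in("pack_tip","pack_center","pack_foot"):
        for q in viewer.spot_point(p,l): print(n,l,q["score"],q["point"],onz(p,q["point"],.11))
cv2.imwrite("pics/c.png",np.hstack(o))
E
```

```text
[0.5398 0.0235 0.1188] [-0.346  -3.121  -0.0001] [-0.341  -0.4946 -3.5045] 0.5758443317311615 [-0.0027  0.1106  2.0041  0.0002  1.0284 -1.3528]
scene pack_tip 0.88 [281.2, 293.2] [0.5931 0.6317 0.11  ]
scene pack_tip 0.73 [331.2, 169.8] [0.6045 0.0115 0.11  ]
scene pack_tip 0.69 [345.5, 345.6] [0.3726 0.7541 0.11  ]
scene pack_tip 0.25 [385.7, 204.3] [0.3697 0.1568 0.11  ]
scene pack_tip 0.21 [306.2, 164.2] [0.7065 0.0022 0.11  ]
scene pack_center 0.73 [340.1, 167.0] [ 0.5761 -0.015   0.11  ]
scene pack_center 0.73 [296.0, 296.5] [0.5481 0.6319 0.11  ]
scene pack_foot 0.88 [358.1, 179.7] [0.4928 0.0446 0.11  ]
scene pack_foot 0.68 [318.5, 317.1] [0.466  0.6846 0.11  ]
scene pack_foot 0.56 [307.0, 306.0] [0.5077 0.6562 0.11  ]
top pack_tip 0.97 [221.4, 181.4] [0.6271 0.5212 0.11  ]
top pack_tip 0.82 [179.8, 251.9] [0.3986 0.659  0.11  ]
top pack_center 0.96 [209.7, 200.8] [0.5637 0.5603 0.11  ]
top pack_center 0.68 [189.1, 238.5] [0.4414 0.6285 0.11  ]
top pack_center 0.46 [372.0, 201.0] [0.5486 0.0249 0.11  ]
top pack_foot 0.81 [206.1, 213.2] [0.523  0.5723 0.11  ]
top pack_foot 0.74 [198.1, 226.1] [0.4813 0.5988 0.11  ]
top pack_foot 0.52 [372.7, 214.0] [0.5057 0.0241 0.11  ]
```

View pics/c.png

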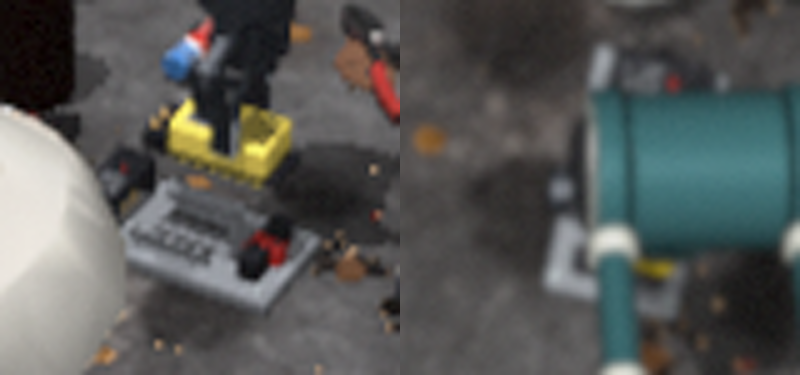

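Call:
step_arm:
  series: [0, 0, 0.025, 0, 0, 0, 0.05, 0, 0, 0, 0.055, 0, 0, 0, 0.058, 0, 0, 0, 0.06, 0, 0, 0, 0.06, 0]
  newtons: 22

```text
time: 6.68
tool_pos: [0.5415, 0.0229, 0.0601]
tcp_rot: [0.348, 3.121, 0.0]
wrist_force: [0.4, -0.1, -2.8]
width: 0.575
grip_force: 34.6
```

Call:
step_arm:
  series: [0, 0, 0.002, 0, 0, 0, 0.004, 0, 0, 0, 0.004, 0]

```text
time: 7.05
tool_pos: [0.543, 0.0227, 0.0572]
tcp_rot: [0.348, 3.118, 0.001]
wrist_force: [0.4, 0.2, 3.7]
width: 0.572
grip_force: 35.6
```

Call:
step_arm:
  series: [0, 0, 0.002, 0, 0, 0, 0.004, 0, 0, 0, 0.004, 0]

```text
time: 7.42
tool_pos: [0.5455, 0.0223, 0.0547]
tcp_rot: [0.347, 3.113, 0.0]
wrist_force: [3.8, -1.5, 8.0]
width: 0.575
grip_force: 36.9
```

Call:
step_arm:
  series: [0, 0, 0, 0, 0, 0, 0.001, 0, 0, 0, 0.002, 0]
  gripper: 0.5
  newtons: 20

```text
time: 7.8
tool_pos: [0.5465, 0.0221, 0.0533]
tcp_rot: [0.347, 3.111, 0.0]
wrist_force: [4.5, -2.9, 10.2]
width: 0.574
grip_force: 37.6
```

```bash
cat > v.py <<'E'
from h import *
import sys
np.set_printoptions(precision=4,suppress=True)
s=monitor.read_state();print(s["tool_pos"],s["tcp_rot"],s["wrist_force"],s["torque"],s["width"],s["grip_force"])
p=viewer.read_camera("scene");a=np.array(p["image"])[:,:,::-1].copy()
cv2.imwrite(sys.argv[1],cv2.resize(a[145:215,300:380],None,fx=8,fy=8,interpolation=cv2.INTER_CUBIC))
E
python3 v.py pics/d.png
```

```text
[0.5465 0.0221 0.0533] [0.3467 3.1111 0.    ] [ 4.4614 -2.9114 10.1951] [-0.5452 -0.4397 -0.0252] 0.5744502949914881 37.613428831100464
```

View pics/d.png

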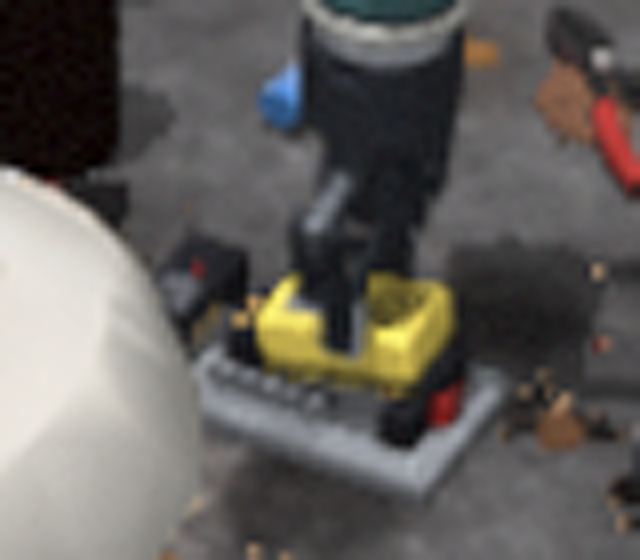

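Call:
step_arm:
  series: [0, 0, -0.003, 0, 0, 0, -0.004, 0, 0, 0, -0.004, 0]

```text
time: 8.22
tool_pos: [0.542, 0.0229, 0.0541]
tcp_rot: [0.348, 3.12, 0.0]
wrist_force: [3.2, -1.3, 5.3]
width: 0.574
grip_force: 37.1
```

Call:
step_arm:
  series: [0, 0, 0, 0, 0, 0, 0, 0, 0, 0, 0, 0, 0, 0, 0, 0]
  gripper: 0.68

```text
time: 8.72
tool_pos: [0.5403, 0.0229, 0.0529]
tcp_rot: [-0.348, -3.121, 0.0]
wrist_force: [0.0, 0.3, -0.6]
width: 0.68
grip_force: 0.0
```

```bash
python3 v.py pics/e.png
```

```text
[0.5403 0.0229 0.0529] [-0.3483 -3.1211  0.0002] [ 0.011   0.2645 -0.6102] [ 0.0307 -0.0217  0.0446] 0.6799410670616118 0.0
```

View pics/e.png

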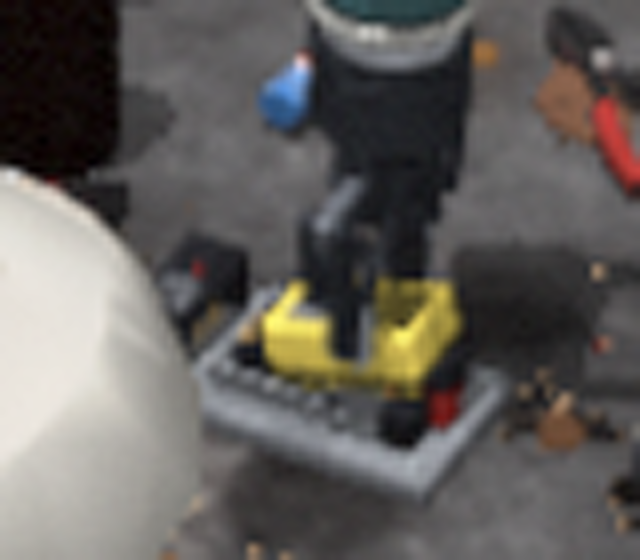

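Call:
step_arm:
  series: [0.005, 0, 0, 0, 0.01, 0, 0, 0, 0.01, 0, 0, 0]

```text
time: 9.15
tool_pos: [0.5304, 0.0252, 0.0533]
tcp_rot: [-0.348, -3.122, 0.0]
wrist_force: [-0.2, 0.3, -0.1]
width: 0.685
grip_force: 0.0
```

Call:
step_arm:
  series: [0, 0, 0, 0, 0, 0, 0, 0, 0, 0, 0, 0, 0, 0, 0, 0]
  gripper: 0.5
  newtons: 20

```text
time: 9.65
tool_pos: [0.5312, 0.0251, 0.0535]
tcp_rot: [0.349, 3.122, 0.0]
wrist_force: [-0.2, 0.2, 0.9]
width: 0.58
grip_force: 24.3
```

Call:
step_arm:
  series: [-0.002, 0, 0, 0, -0.005, 0, 0.0005, 0, -0.008, 0, 0.001, 0, -0.011, 0, 0.0015, 0, -0.013, 0, 0.002, 0, -0.013, 0, 0.002, 0]

```text
time: 10.4
tool_pos: [0.5443, 0.0221, 0.0513]
tcp_rot: [0.349, 3.121, -0.0]
wrist_force: [1.5, 0.6, -0.8]
width: 0.583
grip_force: 24.0
```

Call:
step_arm:
  series: [-0.002, 0, 0, 0, -0.004, 0, 0.0005, 0, -0.006, 0, 0.001, 0, -0.006, 0, 0.001, 0]

```text
time: 10.9
tool_pos: [0.55, 0.0208, 0.0504]
tcp_rot: [0.348, 3.122, -0.0]
wrist_force: [-0.3, 0.3, -0.2]
width: 0.573
grip_force: 24.0
```

Call:
step_arm:
  series: [-0.002, 0, 0, 0, -0.004, 0, 0.0005, 0, -0.004, 0, 0.0005, 0]

```text
time: 11.28
tool_pos: [0.5529, 0.0201, 0.0496]
tcp_rot: [-0.348, -3.121, -0.0]
wrist_force: [-3.9, 0.4, 1.0]
width: 0.58
grip_force: 24.2
```

```bash
python3 v.py pics/f.png
```

```text
[0.5529 0.0201 0.0496] [-0.3485 -3.1206 -0.    ] [-3.9356  0.4161  0.9974] [0.1428 0.4774 0.0078] 0.5801521115434201 24.17651116847992
```

View pics/f.png

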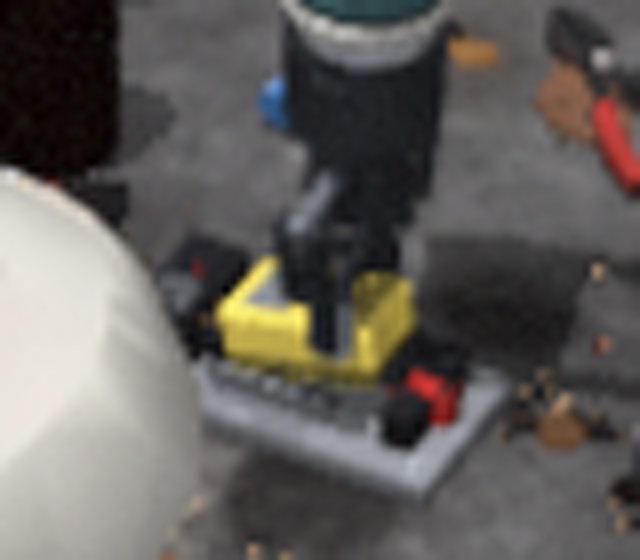

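Call:
step_arm:
  series: [-0.002, 0, 0, 0, -0.004, 0, 0.0005, 0, -0.004, 0, 0.0005, 0]

```text
time: 11.7
tool_pos: [0.5566, 0.0192, 0.049]
tcp_rot: [-0.349, -3.12, 0.0]
wrist_force: [-5.1, 1.4, 1.7]
width: 0.579
grip_force: 24.2
```

Call:
step_arm:
  series: [-0.002, 0, 0, 0, -0.004, 0, 0.0005, 0, -0.004, 0, 0.0005, 0]

```text
time: 12.08
tool_pos: [0.5586, 0.0188, 0.0479]
tcp_rot: [-0.348, -3.116, -0.0]
wrist_force: [-8.2, 2.3, 4.2]
width: 0.579
grip_force: 24.4
```

Call:
step_arm:
  series: [-0.002, 0, 0.001, 0, -0.002, 0, 0.003, 0, -0.002, 0, 0.005, 0, -0.002, 0, 0.006, 0]

```text
time: 12.58
tool_pos: [0.5604, 0.019, 0.0424]
tcp_rot: [-0.35, -3.116, -0.002]
wrist_force: [-12.2, 5.0, 9.9]
width: 0.582
grip_force: 25.3
```

Call:
step_arm:
  series: [0, 0, 0.002, 0, 0, 0, 0.004, 0, 0, 0, 0.004, 0]

```text
time: 12.95
tool_pos: [0.562, 0.0189, 0.0398]
tcp_rot: [-0.35, -3.119, -0.002]
wrist_force: [-9.6, 4.7, 10.7]
width: 0.58
grip_force: 26.6
```

Call:
step_arm:
  series: [0, 0, 0.002, 0, 0, 0, 0.003, 0, 0, 0, 0.003, 0]

```text
time: 13.32
tool_pos: [0.5625, 0.0188, 0.0362]
tcp_rot: [-0.35, -3.12, -0.002]
wrist_force: [-6.0, 5.0, 4.3]
width: 0.578
grip_force: 26.6
```

```bash
cat > w.py <<'E'
from h import *
np.set_printoptions(precision=4,suppress=True)
s=monitor.read_state();print(s["tool_pos"],s["wrist_force"],s["torque"])
p=viewer.read_camera("scene")
for l in("pack_foot","pack_center","pack_tip"):
    for q in viewer.spot_point(p,l):
        if q["point"][1]<250:print(l,q["score"],q["point"])
# expected pixels, seated vs foot on sill
o=np.array([.5725,.015,0]);R=np.array([[.970,.2425,0],[-.2425,.970,0],[0,0,1]])
for nm,v in dict(foot_seated=(-.0555,0,.02),foot_on_sill=(-.0505,0,.042),cen_seated=(-.0045,0,.033),cen_tilt=(0,0,.045),tailtop_seated=(-.0455,.025,.05),tailtop_tilt=(-.034,.025,.068)).items():print(nm,proj(p,o+R@np.array(v)))
hsv=cv2.cvtColor(np.array(p["image"]),cv2.COLOR_RGB2HSV)[145:215,300:380]
m=cv2.inRange(hsv,(22,120,90),(36,255,255));r=np.argwhere(m)+[145,300];print("yellow rows",r[:,0].min(),r[:,0].max(),"cols",r[:,1].min(),r[:,1].max())
E
python3 w.py
```

```text
[0.5625 0.0188 0.0362] [-6.0084  5.0027  4.305 ] [ 0.6885  0.7803 -0.2956]
pack_foot 0.79 [348.5, 192.9]
pack_center 0.75 [339.2, 183.3]
pack_tip 0.68 [342.1, 186.9]
pack_tip 0.54 [325.7, 184.6]
foot_seated [351.2939 194.6621]
foot_on_sill [350.3569 189.8123]
cen_seated [339.6938 187.9699]
cen_tilt [338.7415 185.1833]
tailtop_seated [346.2753 191.346 ]
tailtop_tilt [343.7288 186.6972]
yellow rows 178 194 cols 326 350
```

Call:
step_arm:
  series: [0, 0, 0.001, 0, 0, 0, 0.002, 0, 0, 0, 0.003, 0, 0, 0, 0.003, 0]

```text
time: 14.02
tool_pos: [0.5624, 0.0189, 0.0327]
tcp_rot: [-0.35, -3.12, -0.003]
wrist_force: [-5.4, 5.3, 3.6]
width: 0.578
grip_force: 26.7
```

```bash
python3 w.py; python3 v.py pics/i.png
```

```text
[0.5624 0.0189 0.0327] [-5.4111  5.3468  3.6304] [ 0.7465  0.7467 -0.2334]
pack_foot 0.6 [349.3, 193.3]
pack_center 0.66 [340.0, 185.3]
pack_center 0.18 [387.9, 203.2]
pack_tip 0.71 [326.4, 185.2]
foot_seated [351.2939 194.6621]
foot_on_sill [350.3569 189.8123]
cen_seated [339.6938 187.9699]
cen_tilt [338.7415 185.1833]
tailtop_seated [346.2753 191.346 ]
tailtop_tilt [343.7288 186.6972]
yellow rows 179 195 cols 326 350
[0.5624 0.0189 0.0328] [-0.3505 -3.1199 -0.0026] [-5.1919  5.6775  2.7174] [ 0.7938  0.7323 -0.3156] 0.5765639958832424 26.689330637454987
```

View pics/i.png

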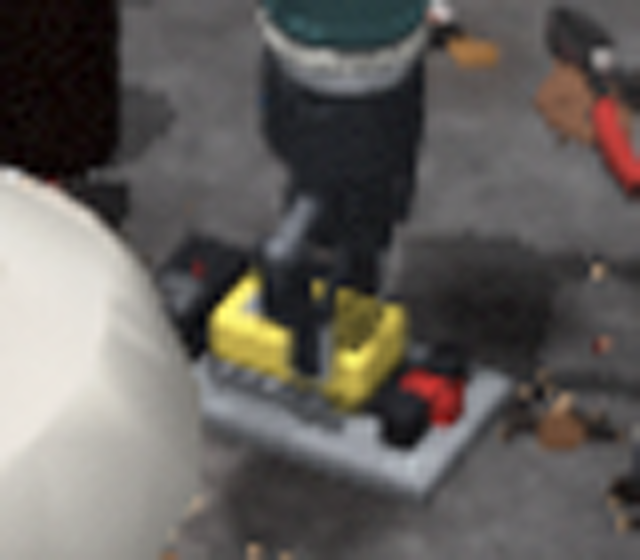

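Call:
step_arm:
  series: [0, 0, 0.001, 0, 0, 0, 0.002, 0, 0, 0, 0.003, 0, 0, 0, 0.003, 0]

```text
time: 14.78
tool_pos: [0.5624, 0.019, 0.0311]
tcp_rot: [-0.35, -3.12, -0.003]
wrist_force: [-9.1, 6.9, 12.1]
width: 0.579
grip_force: 27.9
```

```bash
python3 w.py
```

```text
[0.5624 0.019  0.0311] [-9.0966  6.9215 12.136 ] [ 0.7588  1.4547 -0.2295]
pack_foot 0.78 [349.1, 195.3]
pack_center 0.67 [336.9, 184.8]
pack_tip 0.58 [322.6, 185.1]
pack_tip 0.47 [336.6, 187.2]
foot_seated [351.2939 194.6621]
foot_on_sill [350.3569 189.8123]
cen_seated [339.6938 187.9699]
cen_tilt [338.7415 185.1833]
tailtop_seated [346.2753 191.346 ]
tailtop_tilt [343.7288 186.6972]
yellow rows 179 195 cols 326 350
```

Call:
step_arm:
  series: [0, 0, -0.002, 0, 0, 0, -0.002, 0, 0, 0, -0.002, 0, 0, 0, -0.002, 0]
  gripper: 0.8

```text
time: 15.48
tool_pos: [0.5635, 0.0176, 0.0318]
tcp_rot: [0.349, 3.122, -0.0]
wrist_force: [-0.2, -0.2, 1.2]
width: 0.804
grip_force: 0.0
```

Call:
step_arm:
  series: [0, 0, -0.025, 0, 0, 0, -0.05, 0, 0.012, 0, -0.05, 0, 0.021, 0, -0.05, 0]

```text
time: 15.98
tool_pos: [0.5411, 0.0226, 0.0809]
tcp_rot: [-0.348, -3.12, 0.0]
wrist_force: [-0.9, -0.4, 0.5]
width: 0.804
grip_force: 0.0
```

Call:
step_arm:
  series: [0, 0, 0, 0, 0, 0, 0, 0, 0, 0, 0, 0, 0, 0, 0, 0, 0, 0, 0, 0, 0, 0, 0, 0]
  gripper: 0.0

```text
time: 16.73
tool_pos: [0.5429, 0.0224, 0.0819]
tcp_rot: [0.349, 3.122, 0.0]
wrist_force: [0.1, -0.2, 0.2]
width: -0.001
grip_force: 0.0
```

```bash
python3 w.py
```

```text
[0.5429 0.0224 0.0819] [ 0.1374 -0.186   0.2126] [-0.0095  0.0307 -0.0083]
pack_tip 0.61 [324.7, 187.4]
foot_seated [351.2939 194.6621]
foot_on_sill [350.3569 189.8123]
cen_seated [339.6938 187.9699]
cen_tilt [338.7415 185.1833]
tailtop_seated [346.2753 191.346 ]
tailtop_tilt [343.7288 186.6972]
yellow rows 179 196 cols 327 351
```

Call:
step_arm:
  series: [0.005, 0, 0.012, 0, 0.005, 0, 0.022, 0, 0.005, 0, 0.026, 0, 0.005, 0, 0.028, 0]

```text
time: 17.42
tool_pos: [0.5376, 0.0235, 0.0532]
tcp_rot: [-0.349, -3.121, 0.0]
wrist_force: [0.2, 0.1, 1.4]
width: -0.001
grip_force: 0.0
```

Call:
step_arm:
  series: [0, 0, 0.002, 0, 0, 0, 0.003, 0, 0, 0, 0.004, 0, 0, 0, 0.004, 0]

```text
time: 17.92
tool_pos: [0.5382, 0.0235, 0.0501]
tcp_rot: [0.349, 3.122, 0.0]
wrist_force: [-0.5, -0.8, 1.1]
width: -0.001
grip_force: 0.4
```

Call:
step_arm:
  series: [0, 0, 0.001, 0, 0, 0, 0.002, 0, 0, 0, 0.003, 0, 0, 0, 0.003, 0]

```text
time: 18.42
tool_pos: [0.5383, 0.0235, 0.05]
tcp_rot: [-0.348, -3.122, 0.0]
wrist_force: [-9.1, 0.6, 20.7]
width: -0.002
grip_force: 10.3
```

Call:
step_arm:
  series: [0, 0, 0.001, 0, 0, 0, 0.002, 0, 0, 0, 0.002, 0]

```text
time: 18.8
tool_pos: [0.5385, 0.0236, 0.0499]
tcp_rot: [0.348, 3.122, 0.0]
wrist_force: [-14.6, -0.7, 33.0]
width: 0.001
grip_force: 16.5
```

Call:
step_arm:
  series: [0, 0, -0.02, 0, 0, 0, -0.07, 0, 0, 0, -0.12, 0, 0.05, 0, -0.15, 0, 0.1, 0, -0.15, 0, 0.12, 0.06, -0.15, 0, 0.12, 0.12, -0.15, 0, 0.12, 0.18, -0.15, 0]

```text
time: 19.8
tool_pos: [0.4606, 0.2273, 0.1955]
tcp_rot: [0.349, 3.121, 0.001]
wrist_force: [0.9, 0.1, 0.4]
width: 0.004
grip_force: 0.0
```

```bash
python3 w.py; python3 - <<'E'
from h import *
np.set_printoptions(precision=4,suppress=True)
p=viewer.read_camera("top")
for l,z in(("pack_center",.033),("pack_tip",.024),("pack_foot",.02),("charger_seat",.033)):
    for q in viewer.spot_point(p,l):
        if 330<q["point"][0]<420:print(l,q["score"],onz(p,q["point"],z))
o=[]
q=viewer.read_camera("scene")
for p,r,c in((q,150,305),(p,160,335)):
    o.append(cv2.resize(np.array(p["image"])[r:r+66,c:c+66,::-1],None,fx=6,fy=6,interpolation=cv2.INTER_CUBIC))
cv2.imwrite("pics/z.png",np.hstack(o))
# red catch pixels in both
for p,n in((q,"scene"),):
    pass
E
```

```text
[0.4606 0.2273 0.1955] [0.8749 0.0687 0.3669] [-0.0026 -0.0066  0.017 ]
pack_foot 0.81 [350.6, 192.3]
pack_center 0.6 [338.9, 186.3]
pack_tip 0.53 [326.1, 186.0]
foot_seated [351.2939 194.6621]
foot_on_sill [350.3569 189.8123]
cen_seated [339.6938 187.9699]
cen_tilt [338.7415 185.1833]
tailtop_seated [346.2753 191.346 ]
tailtop_tilt [343.7288 186.6972]
yellow rows 179 196 cols 327 351
pack_center 0.89 [0.5809 0.0196 0.033 ]
pack_tip 0.86 [ 0.6425 -0.0003  0.024 ]
pack_tip 0.32 [0.5117 0.0171 0.024 ]
pack_tip 0.18 [0.7472 0.0131 0.024 ]
pack_foot 0.76 [0.5403 0.0252 0.02  ]
charger_seat 0.64 [0.5721 0.0186 0.033 ]
charger_seat 0.33 [ 0.627  -0.0024  0.033 ]
```

```bash
python3 - <<'E'
from h import *
def red(a,b):
    h=cv2.cvtColor(a,cv2.COLOR_BGR2HSV)[b[0]:b[1],b[2]:b[3]].astype(int)
    m=((h[...,0]<8)|(h[...,0]>172))&(h[...,1]>150)&(h[...,2]>90)
    r=np.argwhere(m)+[b[0],b[2]];return len(r),r.mean(0),r.min(0),r.max(0)
for n,b in(("scene",(180,203,343,362)),("top",(200,225,355,385))):
    now=np.ascontiguousarray(np.array(viewer.read_camera(n)["image"])[:,:,::-1])
    print(n,red(cv2.imread(f"pics/{n}0.png"),b),red(now,b))
E
```

```text
scene (24, array([193.95833333, 353.95833333]), array([192, 351]), array([197, 356])) (25, array([193.72, 353.24]), array([191, 350]), array([197, 356]))
top (29, array([213.10344828, 368.44827586]), array([210, 366]), array([216, 371])) (38, array([212.34210526, 368.52631579]), array([209, 366]), array([216, 371]))
```

```bash
python3 -c "
from workcell import job
print(job.finish_job())"
```

```text
the job is handed in; nothing more can be done
None
```

The yellow pack is in the charger: tongue under the hood, tail bottomed with its top 50 mm above the bench. In both cameras the red catch sits where it was when sprung out, so it has very likely snapped over the foot. The gripper is clear, I moved nothing else on purpose, and I handed the job in at about 20 s; no score came back.

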